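# Find the pitch of a spindle with comb leaves

### The job

The label of the spindle in the check nest nearest the robot is lost: try the pitch-comb leaves from the wooden rack on its thread until you find the one that seats fully, always gently (never press a leaf with more than 25 N). Leave that leaf standing fully meshed in the thread between the guide rods, with the other two leaves in the rack, and do not disturb the bottle, beaker and jar on the right.

Things in the scene. Friction and masses are not known exactly. Their poses are not given: they have to be found in the camera images.
- nest_a: One of three alike check nests, fixed to the bench; the one with the smallest x is to be checked, the two at the back wait. Dark base plate 158 x 86 x 12 mm; blue end blocks, 62 mm wide, 92 mm high, inner faces at x = -55 and +55 mm; a steel spindle lies between them along x. Origin: centre of the plate's underside, x along the spindle, z up.
- nest_b: Check nest like nest_a. In each the spindle measures 40 mm over the thread; axis 42 mm, thread crests 62 mm above the bench. Trapezoidal thread, grooves 4 mm deep, flat crests, pitch 8, 10 or 12 mm: one of each, unmarked and in any nest. The spindle cannot move; where its grooves stand along x is not known and differs each time.
- nest_c: Check nest like nest_a. In each, right above the spindle's axis, four fixed 6 mm guide rods run along x from block to block: one pair with centres 69 mm, one 86 mm above the bench, each pair 7.4 mm apart inside. In this gap a leaf stands upright on the thread, its width along x, and can be slid along x; its grip stays above the rods.
- leaf_1: One of three pitch-comb leaves, 90 to 160 g: steel blade 50 mm wide (x), 6 mm thick (y), 34 mm high (z), a row of 3.6 mm teeth along its lower edge; on top a black grip, 30 mm (x) by 14 mm (y), from 32 to 60 mm above the origin. Origin: middle of the blade's lower edge, at the roots of the teeth (tips 3.6 mm below).
- leaf_2: Pitch-comb leaf shaped like leaf_1. The leaves' tooth pitches are 8, 10 and 12 mm, one of each, unmarked; they differ in nothing else. On a thread of its own pitch a leaf sinks in under its own weight when teeth and grooves are in step, till its lower edge lies on the crests (origin 62 mm above the bench); then it cannot be slid along.
- leaf_3: Pitch-comb leaf shaped like leaf_1. On a thread of another pitch, or out of step, a leaf stands with its tooth tips on the flat crests, its origin about 65.6 mm above the bench, and slides easily along the spindle. Steel on steel is oiled, friction about 0.25.
- rack: wooden rack, fixed, 80 mm (x) x 152 mm (y) x 30 mm high, with three slots at y = -50, 0 and +50 mm, each 54 mm long (x), 8.5 mm wide (y), 22 mm deep with 4 mm chamfers, in which the leaves stand teeth down, their width along the rack's x. A leaf in a slot has its origin 11.6 mm above the bench. Origin: centre of the underside, z up.
- lube: bystander: white bottle with a blue cap, 52 mm across, 130 mm tall; origin at the centre of its foot
- beaker: bystander: glass beaker, 52 mm across, 66 mm tall; origin at the centre of its foot
- paste_jar: bystander: white jar with a dark blue lid, 47 mm across, 36 mm tall; origin at the centre of its foot
Things that resemble listed ones, but are neither listed nor needed, are in the scene too. What is shaped like the leaf_1 but blue is not meant.

How it is judged:
By the outcome, as a careful person would: the job done as asked, in the order asked, and still so for the second after the job is handed in, with the robot touching nothing.
It also fails if it takes over 72 s, if anything falls off the work surface, if the arm or the gripper's body presses on something with over 40 N, if the wrist force passes 120 N, or if a joint passes its speed limit or range.

### The arm

A 6-joint arm with a two-finger parallel gripper is mounted at the origin on a cart in front of the work surface, level with it; the furniture and walls round the work are solid. World frame = base frame: x ahead of the robot, y to its left, z up, the work surface at z = 0. Lengths are in m, angles in rad, forces in N, time in s.
With the tool pointing down it reaches from about 0.425 to 0.95 m from the base axis. Payload 3.5 kg.
Tool frame: the origin (TCP) lies between the finger pads; the fingertips stand 14 mm ahead of it and the grasp point (between the pads) lies 5 mm behind it; z points along the fingers, y is the line along which they close (so a half turn about z gives the same grasp; the last joint's range is limited). The gripper opens to 85 mm and grips with 20 to 120 N. Pads are 22 mm wide; open, the fingers measure 114 mm over their backs; the gripper's body (76 mm by 85 mm) begins 54 mm behind the grasp point. The pads swing forward as they close: fully open they stand 13 mm farther back than shut.
Start: joints at [1.092, 0.286, 1.577, -0, 1.279, -0.15], TCP at [0.218, 0.639, 0.245] pointing down, gripper open.
Joint ranges: [-2.77, 2.77], [-0.9, 2.22], [0.21, 2.48], [-1.53, 4.67], [0.24, 2.81], [-2.84, 2.84]. Speed limits (rad/s): [2.79, 2.79, 3.14, 3.14, 3.14, 3.14].

### API

Orientations are given as a unit quaternion [x, y, z, w].
In Python, from plant import * gives the robot as it stands.
- The arm moves only by the tool step_arm, never from a script. Its argument "commands" is a list of rows, each an object of numbers: "gripper": the gripper's target within -1 to 1 (shut at 1, half-way at 0, fully open at -1); "x", "y", "z": the shift along the tool's x, y, z in mm; "spin": the turn about the tool's z in degrees. A call has exactly 10 rows; each row shifts and turns the commanded pose from where the row before left it, along the tool's axes as they then stand; what a row does not reach is not made up. A row lasts 1/10 s, in which the tool goes at most 50 mm and 8.59 degrees, less where a joint would pass 70% of its speed; a pose out of reach is approached as far as the arm can. A call with a gripper value outside its range is refused whole. The fingers move at their own pace and stop on an object; "force" is the grip in N (left out, the last holds). Time passes only in rows, so rows that do not move let the fingers close, or fill a call up. It gives the time, the measured TCP pose, the force, the opening and the grip force at its end, in the units of the state.
- get_state(): the state, without advancing time (a new reading comes with each control period).
- read_camera(name): name is "scene" or "top"; returns a dict with "color" (480x640x3 uint8, red, green, blue), "z_map" (480x640 float32, m along the optical axis (not along the pixel's ray), 0 where there is no reading), "fx", "fy", "cx", "cy" (pixels), "distortion" ([k1, k2, p1, p2, k3] as OpenCV has them; the pictures are not rectified), "eye" and "attitude" of the camera in the world. Camera axes: x right, y up, looking along -z (the intrinsics and any distortion apply to the point x, -y, -z); pixel columns grow to the right and rows downward; lengths in m; the calibration is good to about 2 mm. A picture is of the moment at which its call begins.
- sign_off(): hands the job in; it is judged then, once.
The state is a dict: "time": time; "qpos": joint angles; "dq": joint speeds; "joint_efforts": joint torques, N m; "eef_pos": TCP position; "tcp_rot": TCP orientation; "contact_force": force on the tool from outside, world axes, zero at the start; "wrist_torque": the same for the moment, N m; "opening": opening from 0.0 (shut) to 1.0 (fully open); "finger_force": force on a finger pad.
Only numpy, scipy, OpenCV 4.12 (cv2) and the standard library are available. Lean on these libraries where they do the work, as an engineer would, in place of code of your own. Each camera call takes 0.05 s, during which the arm holds its last target. There are 200 camera calls.

## Working session

There is one attempt and no reset: what is moved stays moved. The work goes in short steps, Python scripts to look and compute and a tool call to move; the robot and the scene stay as the last step left them, time stands still between calls to the robot, and variables do not carry over. Pictures are saved under pics/ and viewed, at most 10 in all, crops included, and the job is handed in when it is done.

Besides the shell and the picture viewer there is one more tool, called after ">>>" by a JSON object that holds its "fn" and its "kwargs", one argument or row to a line. step_arm: Moves the arm, as the interface text tells. Its arguments: {"type":"object","properties":{"commands":{"type":"array"},"force":{"type":"number"}},"required":["commands"]}

```bash
mkdir -p pics; ls; cat > h.py <<'E'
from plant import *
import numpy as np, cv2
from scipy.spatial.transform import Rotation as R
def cam(n):
    c=read_camera(n); c['K']=np.array([[c['fx'],0,c['cx']],[0,c['fy'],c['cy']],[0,0,1]])
    a=np.array(c['attitude'],float); c['R']=a if a.shape==(3,3) else R.from_quat(a).as_matrix()
    c['D']=np.array(c['distortion'],float); c['eye']=np.array(c['eye'],float); return c
def rays(c,uv):
    p=cv2.undistortPoints(np.array(uv,np.float64).reshape(-1,1,2),c['K'],c['D']).reshape(-1,2)
    return np.c_[p[:,0],-p[:,1],-np.ones(len(p))]@c['R'].T
def onplane(c,uv,z):
    d=rays(c,uv); return c['eye']+d*((z-c['eye'][2])/d[:,2])[:,None]
def cloud(c):
    v,u=np.mgrid[:480,:640]; d=rays(c,np.c_[u.ravel(),v.ravel()])
    return (c['eye']+d*c['z_map'].reshape(-1,1)).reshape(480,640,3)
def proj(c,P):
    q=(np.atleast_2d(P)-c['eye'])@c['R']; q=q*[1,-1,-1]
    return cv2.projectPoints(q,np.zeros(3),np.zeros(3),c['K'],c['D'])[0].reshape(-1,2)
def save(n,im): cv2.imwrite('pics/'+n,cv2.cvtColor(im,cv2.COLOR_RGB2BGR))
E
python3 - <<'E'
from h import *
for n in('scene','top'):
    c=cam(n); save(n+'0.png',c['color']); print(n,c['eye'],c['R'].round(3).tolist(),c['fx'],c['D'],(c['z_map']>0).mean())
print(get_state())
E
```

```text
pics
scene [-0.10089087  0.45093638  0.42996446] [[-0.607, 0.333, -0.721], [-0.794, -0.278, 0.54], [-0.021, 0.901, 0.434]] 441.42141933693324 [0.03285678 0.         0.         0.         0.        ] 0.9728678385416667
top [ 0.26869822 -0.01002511  1.274353  ] [[-0.007, 0.972, -0.236], [-1.0, -0.006, 0.003], [0.002, 0.236, 0.972]] 540.3186758783763 [0.01693358 0.         0.         0.         0.        ] 0.9959505208333334
{'time': 0.1, 'qpos': array([ 1.09199984e+00,  2.87133735e-01,  1.57801614e+00,  5.52415804e-05,
        1.27862627e+00, -1.50000331e-01]), 'dq': array([-5.48148406e-05, -1.59743289e-03, -3.20832358e-03,  7.86455684e-04,
       -8.36705455e-04,  5.83320577e-04]), 'joint_efforts': array([ 8.76234444e-04, -4.07291365e+01, -2.93702173e+01, -1.67611092e-04,
        3.43422551e-03,  2.31165247e-07]), 'eef_pos': array([0.21765867, 0.63835072, 0.24405553]), 'tcp_rot': array([ 1.63666335e-01,  9.86515148e-01, -1.03005384e-03, -3.62761592e-04]), 'contact_force': array([-0.45777848,  0.25443776, -0.67179631]), 'wrist_torque': array([-0.0518313 , -0.01506335, -0.05117728]), 'finger_force': 0.0, 'opening': 1.0013546803531854}
```

View pics/top0.png

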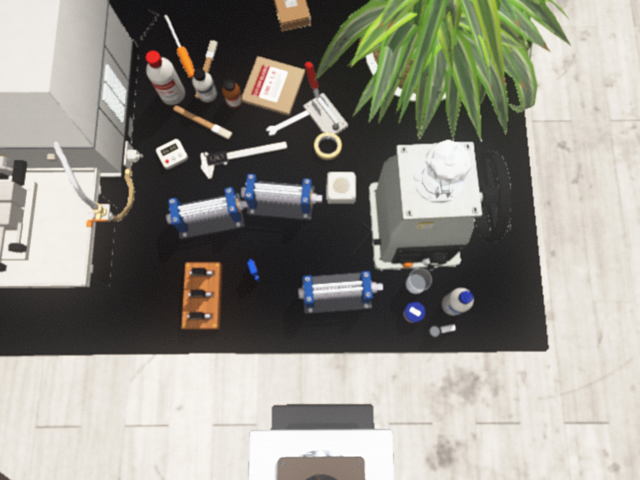

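View pics/scene0.png

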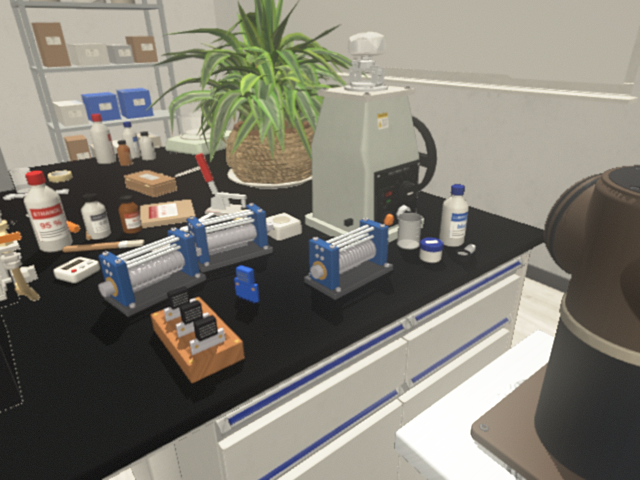

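The top view shows the front nest at (338,292), with its spindle at about (338,288), and the rear nests at (205,213) and (278,197). The rack is at (201,296) with grips at (201,272), (201,294) and (200,316), and the blue decoy leaf is at (253,269). The jar, beaker and bottle are at (414,312), (419,281) and (458,301).

Candidates for the leaf: the three black grips in the rack, or the blue piece at (253,269), which is excluded by colour. Candidates for the nest: the three listed above. The one nearest the robot, with the smallest x, is at (338,292).

```bash
cat > m.py <<'E'
from h import *
c=cam('top'); P=cloud(c); hsv=cv2.cvtColor(c['color'],cv2.COLOR_RGB2HSV)
def comps(mask,mn):
    n,l,s,ce=cv2.connectedComponentsWithStats(mask.astype(np.uint8)); 
    return [(l==i) for i in range(1,n) if s[i,4]>=mn]
X,Y,Z=P[...,0],P[...,1],P[...,2]
print('tcp px',proj(c,get_state()['eef_pos']),'bench z',np.median(Z[330:345,100:160]))
H,S,V=[hsv[...,i].astype(int) for i in range(3)]
print('blue')
for m in comps((H>100)&(H<125)&(S>150)&(V>60),30):
    v,u=np.nonzero(m); z=np.percentile(Z[m],90); top=m&(Z>z-.008)
    print(m.sum(),'px',u.mean().round(1),v.mean().round(1),'zmax',z.round(3),'top',P[top].mean(0).round(4),cv2.minAreaRect(P[top][:,:2].astype(np.float32)*1000))
print('rack')
m=max(comps((H>5)&(H<20)&(S>140)&(V>60)&(np.arange(480)[:,None]>255)&(np.arange(640)<230),300),key=lambda a:a.sum())
cnt=max(cv2.findContours(m.astype(np.uint8),0,1)[0],key=cv2.contourArea)
top=cv2.morphologyEx(m.astype(np.uint8),3,np.ones((9,9)))>0
print(np.median(Z[m]),cv2.minAreaRect((onplane(c,cnt.reshape(-1,2),.03)[:,:2]*1000).astype(np.float32)))
for m in comps((Z>.055)&(Y>.2)&(Y<.42)&(X<.6)&(X>.3)&(np.arange(480)[:,None]>255),10):
    v,u=np.nonzero(m);print('grip',m.sum(),u.mean(),v.mean(),P[m].mean(0).round(4),onplane(c,[[u.mean(),v.mean()]],.0716).round(4),cv2.minAreaRect((onplane(c,np.c_[u,v],.0716)[:,:2]*1000).astype(np.float32)))
save('nestA.png',cv2.resize(c['color'][255:335,285:395],None,fx=7,fy=7,interpolation=2))
save('rack.png',cv2.resize(c['color'][250:340,170:270],None,fx=6,fy=6,interpolation=2))
E
python3 m.py
```

```text
tcp px [[-32.81780023 407.62958581]] bench z 0.0011619955029942286
blue
142 px 250.1 186.7 zmax 0.096 top [0.6935 0.1601 0.0931] ((693.7379760742188, 160.23403930664062), (20.08542251586914, 59.14952850341797), 87.03422546386719)
116 px 305.9 190.8 zmax 0.096 top [0.6817 0.0317 0.093 ] ((680.9539794921875, 31.589879989624023), (17.293439865112305, 62.137813568115234), 87.26941680908203)
137 px 230.9 200.5 zmax 0.096 top [0.6561 0.2016 0.1025] ((474.12127685546875, 110.46786499023438), (475.28179931640625, 31.24045181274414), 26.63352394104004)
171 px 174.9 211.8 zmax 0.096 top [0.6306 0.3272 0.1108] ((456.3482666015625, 178.79067993164062), (530.7696533203125, 41.7044677734375), 40.68471908569336)
144 px 252.5 268.7 zmax 0.067 top [0.5087 0.1548 0.0644] ((508.58148193359375, 154.74462890625), (29.11951446533203, 13.620550155639648), 19.67519760131836)
164 px 366.3 284.9 zmax 0.095 top [ 0.461  -0.1027  0.0925] ((461.24176025390625, -103.17411041259766), (60.31079864501953, 19.975923538208008), 4.507564544677734)
165 px 308.0 289.4 zmax 0.095 top [0.4499 0.0259 0.1002] ((375.311584472
[... 426 characters left out ...]
30478149354 ((451.98175048828125, 275.30670166015625), (88.71194458007812, 153.87599182128906), 89.82085418701172)
grip 102 197.7843137254902 271.12745098039215 [0.4994 0.2767 0.0701] [[0.4991 0.2764 0.0716]] ((498.2605895996094, 275.9735412597656), (32.2208366394043, 16.074848175048828), 89.62115478515625)
grip 101 196.87128712871288 292.990099009901 [0.4495 0.2761 0.0707] [[0.4494 0.2759 0.0716]] ((449.3531494140625, 275.70794677734375), (31.91285514831543, 13.517026901245117), 89.59819030761719)
grip 102 195.94117647058823 315.02941176470586 [0.4003 0.2757 0.0707] [[0.4002 0.2755 0.0716]] ((400.27716064453125, 275.3781433105469), (31.73136329650879, 13.253417015075684), 89.57508850097656)
```

View pics/nestA.png

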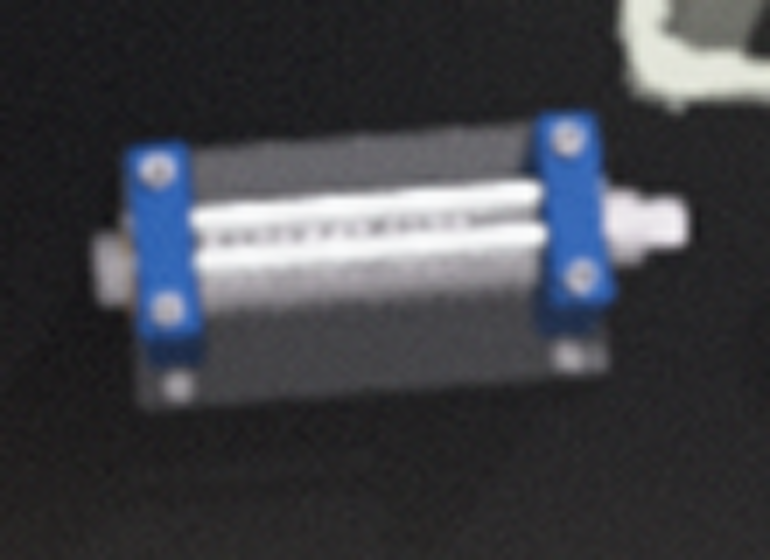

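View pics/rack.png

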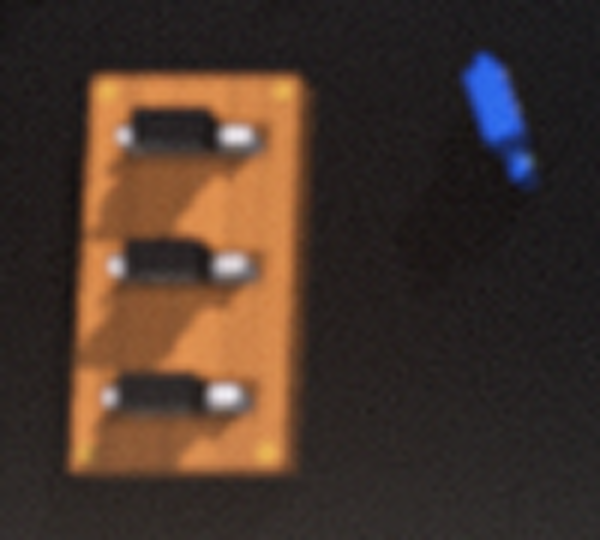

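Nest A's rods run between blue blocks at crop x 165 and 575, tilted by about 5°. All three listed leaves have black grips and stand in the rack; the blue piece lies outside it. Next I refine the rod centre line.

```bash
cat > n.py <<'E'
from h import *
from scipy.signal import find_peaks
c=cam('top'); g=cv2.GaussianBlur(cv2.cvtColor(c['color'],cv2.COLOR_RGB2GRAY),(3,1),0).astype(float)
pts=[];sep=[]
for u in range(316,360):
    vv=np.arange(277,298,.1); p=np.interp(vv,np.arange(480),g[:,u]); p=np.convolve(np.pad(p,5,'edge'),np.ones(11)/11,'valid')
    k,_=find_peaks(p,height=150,distance=25)
    if len(k)>=2:
        k=sorted(k[np.argsort(p[k])[-2:]]); sep.append((k[1]-k[0])/10); pts.append([u,vv[k].mean()])
pts=np.array(pts);sep=np.array(sep);ok=abs(sep-np.median(sep))<1.2
W=onplane(c,pts[ok],.0885);f=np.polyfit(W[:,1],W[:,0],1);r=W[:,0]-np.polyval(f,W[:,1])
print(len(W),np.median(sep),'x=%.4f*y+%.4f'%tuple(f),r.std())
hsv=cv2.cvtColor(c['color'],cv2.COLOR_RGB2HSV).astype(int)
m=(hsv[...,0]>100)&(hsv[...,0]<125)&(hsv[...,1]>150)&(hsv[...,2]>60)
for u0,u1 in((300,316),(358,376)):
    v,u=np.nonzero(m[272:306,u0:u1]);u+=u0;v+=272
    w=onplane(c,np.c_[u,v],.092);print('block y',w[:,1].min().round(4),w[:,1].max().round(4),'x',w[:,0].min().round(4),w[:,0].max().round(4))
print(f[0]*-.0385+f[1],np.degrees(np.arctan(f[0])))
E
python3 n.py
python3 - <<'E'
import numpy as np
# transit plan: tool-frame shifts for spin 7.8deg x9 while moving to above leaf
p=np.array([.2177,.6384,.244]);t=np.array([.449,.2758,.150]);a=71.1;n=9
for i in range(n):
    d=(t-p)/n*1000; A=np.radians(a); x=np.array([-np.sin(A),np.cos(A)]) ; y=np.array([np.cos(A),np.sin(A)])
    # tool x = (-.946,.323) for a=71.1
    print(np.r_[d[:2]@x,d[:2]@y,-d[2],a].round(1)); a-=7.85
E
```

```text
44 5.9 x=-0.0736*y+0.4558 8.765614793061686e-05
block y 0.0156 0.0378 x 0.4181 0.4849
block y -0.1143 -0.0908 x 0.4327 0.4909
0.4586221191702639 -4.206712329165446
[-37.4 -29.8  10.4  71.1]
[-41.1 -24.4  10.4  63.2]
[-44.  -18.6  10.4  55.4]
[-46.2 -12.4  10.4  47.5]
[-47.4  -6.   10.4  39.7]
[-47.8   0.6  10.4  31.8]
[-47.3   7.1  10.4  24. ]
[-45.8  13.5  10.4  16.1]
[-43.6  19.6  10.4   8.3]
```

>>> {"fn": "step_arm", "kwargs": {
  "commands": [
    {"x":-37.4,"y":-29.8,"z":10,"spin":7.85,"gripper":0.2},
    {"x":-41.1,"y":-24.4,"z":10,"spin":7.85,"gripper":0.2},
    {"x":-44,"y":-18.6,"z":10,"spin":7.85,"gripper":0.2},
    {"x":-46.2,"y":-12.4,"z":10,"spin":7.85,"gripper":0.2},
    {"x":-47.4,"y":-6,"z":10,"spin":7.85,"gripper":0.2},
    {"x":-47.8,"y":0.6,"z":10,"spin":7.85,"gripper":0.2},
    {"x":-47.3,"y":7.1,"z":10,"spin":7.85,"gripper":0.2},
    {"x":-45.8,"y":13.5,"z":10,"spin":7.85,"gripper":0.2},
    {"x":-43.6,"y":19.6,"z":10,"spin":7.85,"gripper":0.2},
    {"gripper":0.2}
  ],
  "force": 20
}}

```text
invalid input
```

>>> {"fn": "step_arm", "kwargs": {
  "commands": [
    {"x":-37.4,"y":-29.8,"z":10,"spin":7.85,"gripper":0.2},
    {"x":-41.1,"y":-24.4,"z":10,"spin":7.85,"gripper":0.2},
    {"x":-44,"y":-18.6,"z":10,"spin":7.85,"gripper":0.2},
    {"x":-46.2,"y":-12.4,"z":10,"spin":7.85,"gripper":0.2},
    {"x":-47.4,"y":-6,"z":10,"spin":7.85,"gripper":0.2},
    {"x":-47.8,"y":0.6,"z":10,"spin":7.85,"gripper":0.2},
    {"x":-47.3,"y":7.1,"z":10,"spin":7.85,"gripper":0.2},
    {"x":-45.8,"y":13.5,"z":10,"spin":7.85,"gripper":0.2},
    {"x":-43.6,"y":19.6,"z":10,"spin":7.85,"gripper":0.2},
    {"x":0,"y":0,"z":0,"spin":0,"gripper":0.2}
  ],
  "force": 20
}}

```text
time: 1.2
eef_pos: [0.4514, 0.272, 0.1539]
tcp_rot: [0.707, 0.707, -0.001, 0.0]
contact_force: [-0.4, 0.8, 0.7]
opening: 0.4
finger_force: 0.0
```

>>> {"fn": "step_arm", "kwargs": {
  "commands": [
    {"x":3.8,"y":-1.6,"z":30,"spin":-0.5,"gripper":0.2},
    {"x":0,"y":0,"z":30,"spin":0,"gripper":0.2},
    {"x":0,"y":0,"z":20,"spin":0,"gripper":0.2},
    {"x":0,"y":0,"z":16,"spin":0,"gripper":0.2},
    {"x":0,"y":0,"z":0,"spin":0,"gripper":0.2},
    {"x":0,"y":0,"z":0,"spin":0,"gripper":0.9},
    {"x":0,"y":0,"z":0,"spin":0,"gripper":1},
    {"x":0,"y":0,"z":0,"spin":0,"gripper":1},
    {"x":0,"y":0,"z":0,"spin":0,"gripper":1},
    {"x":0,"y":0,"z":0,"spin":0,"gripper":1}
  ],
  "force": 25
}}

```text
time: 2.2
eef_pos: [0.4504, 0.281, 0.0612]
tcp_rot: [0.701, 0.713, 0.003, 0.001]
contact_force: [5.1, 1.0, 0.1]
opening: 0.161
finger_force: 24.8
```

```bash
python3 - <<'E'
from h import *
c=cam('scene'); u,v=proj(c,[.45,.276,.06])[0].astype(int); print(u,v,get_state())
save('g1.png',cv2.resize(c['color'][v-70:v+70,u-90:u+90],None,fx=4,fy=4,interpolation=2))
E
```

```text
191 310 {'time': 2.25, 'qpos': array([3.66562097e-01, 2.02202227e-01, 2.05277814e+00, 6.82331338e-06,
       8.80097398e-01, 3.49263944e-01]), 'dq': array([-1.67514369e-03, -6.91009261e-04,  4.42912450e-04,  3.18351400e-05,
       -5.65240619e-04,  2.90836816e-04]), 'joint_efforts': array([  1.17197614, -29.964872  , -19.66833115,   0.12673248,
         1.41324833,  -0.09767361]), 'eef_pos': array([0.45034459, 0.28097493, 0.06117254]), 'tcp_rot': array([0.70096241, 0.71319078, 0.0029654 , 0.00134808]), 'contact_force': array([ 4.51398992,  1.468216  , -0.11208495]), 'wrist_torque': array([ 0.18808407, -1.03470919, -0.07575456]), 'finger_force': 24.827924072742462, 'opening': 0.1599622563674809}
```

View pics/g1.png

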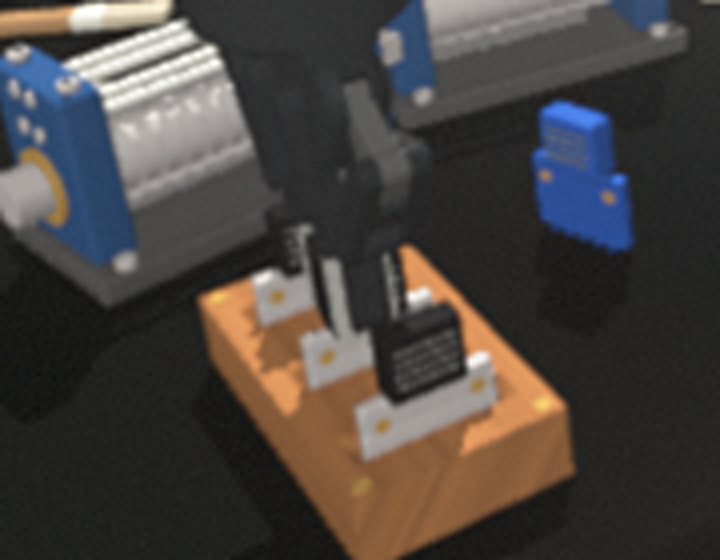

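The gripper holds the middle leaf's grip at crop (350,290). The other two leaves stand untouched. I'll lift it and carry it over.

>>> {"fn": "step_arm", "kwargs": {
  "commands": [
    {"x":0,"y":0,"z":-40,"spin":0,"gripper":1},
    {"x":0,"y":0,"z":-50,"spin":0,"gripper":1},
    {"x":-30,"y":0,"z":-14,"spin":0,"gripper":1},
    {"x":-45,"y":0.5,"z":0,"spin":0,"gripper":1},
    {"x":-48,"y":0.5,"z":0,"spin":0,"gripper":1},
    {"x":-48,"y":0.5,"z":0,"spin":0,"gripper":1},
    {"x":-48,"y":0.5,"z":0,"spin":0,"gripper":1},
    {"x":-48,"y":0.5,"z":0,"spin":0,"gripper":1},
    {"x":-36,"y":0.5,"z":0,"spin":0,"gripper":1},
    {"x":-18,"y":0,"z":0,"spin":-3.2,"gripper":1}
  ],
  "force": 25
}}

```text
time: 3.25
eef_pos: [0.4552, -0.0428, 0.163]
tcp_rot: [0.681, 0.732, -0.001, -0.002]
contact_force: [0.1, -0.1, -1.1]
opening: 0.158
finger_force: 25.7
```

>>> {"fn": "step_arm", "kwargs": {
  "commands": [
    {"x":0,"y":0,"z":2,"spin":0,"gripper":1},
    {"x":0,"y":0,"z":2,"spin":0,"gripper":1},
    {"x":0,"y":0,"z":0,"spin":0,"gripper":1},
    {"x":0,"y":0,"z":0,"spin":0,"gripper":1},
    {"x":0,"y":0,"z":0,"spin":0,"gripper":1},
    {"x":0,"y":0,"z":0,"spin":0,"gripper":1},
    {"x":0,"y":0,"z":0,"spin":0,"gripper":1},
    {"x":0,"y":0,"z":0,"spin":0,"gripper":1},
    {"x":0,"y":0,"z":0,"spin":0,"gripper":1},
    {"x":0,"y":0,"z":0,"spin":0,"gripper":1}
  ]
}}

```text
time: 4.25
eef_pos: [0.4567, -0.0407, 0.1593]
tcp_rot: [0.681, 0.733, -0.0, 0.0]
contact_force: [0.4, -0.3, -2.0]
opening: 0.159
finger_force: 25.6
```

```bash
cat > s.py <<'E'
from h import *
s=get_state(); a=R.from_quat(s['tcp_rot']).as_matrix(); print((s['eef_pos']*1000).round(1),'toolY ang',np.degrees(np.arctan2(a[1,1],a[0,1])).round(2),'tilt',a[:,2].round(4),s['contact_force'].round(1),s['opening'],s['time'])
p=s['eef_pos']*1000; print('x err to line (mm):', (-0.0736*p[1]+455.8-p[0]).round(2))
E
python3 s.py; python3 - <<'E'
from h import *
c=cam('scene'); u,v=proj(c,[.458,-.04,.09])[0].astype(int); print(u,v)
save('g2.png',cv2.resize(c['color'][v-70:v+50,u-80:u+80],None,fx=5,fy=5,interpolation=2))
E
```

```text
[456.7 -40.7 159.3] toolY ang 4.21 tilt [-0. -0. -1.] [ 0.4 -0.3 -2. ] 0.15865050061040648 4.25
x err to line (mm): 2.11
350 232
```

View pics/g2.png

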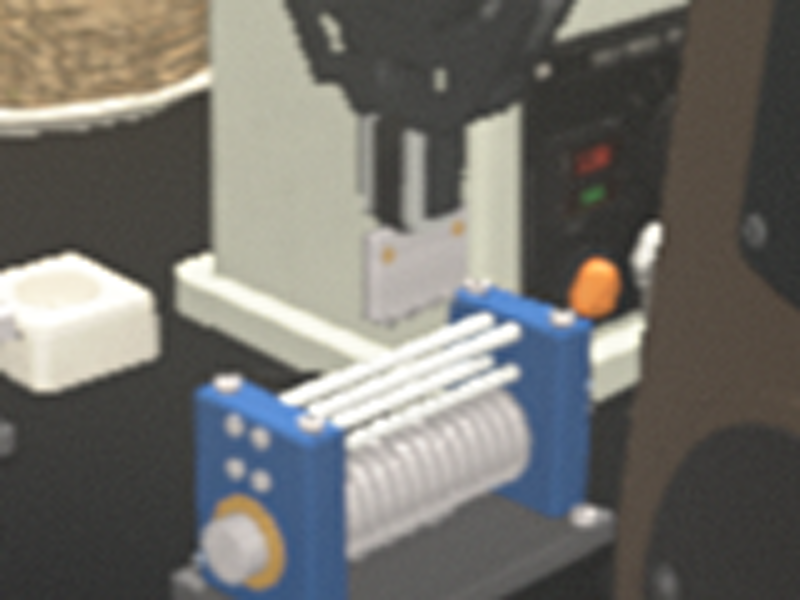

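The leaf hangs clear above the rods at crop (415,275) and level. The tool is 2 mm short of the rod line, so I'll correct that and go down between the upper rods.

>>> {"fn": "step_arm", "kwargs": {
  "commands": [
    {"x":0,"y":2.1,"z":4,"spin":0,"gripper":1},
    {"x":0,"y":0,"z":6,"spin":0,"gripper":1},
    {"x":0,"y":0,"z":2,"spin":0,"gripper":1},
    {"x":0,"y":0,"z":2,"spin":0,"gripper":1},
    {"x":0,"y":0,"z":2,"spin":0,"gripper":1},
    {"x":0,"y":0,"z":2,"spin":0,"gripper":1},
    {"x":0,"y":0,"z":2,"spin":0,"gripper":1},
    {"x":0,"y":0,"z":2,"spin":0,"gripper":1},
    {"x":0,"y":0,"z":0,"spin":0,"gripper":1},
    {"x":0,"y":0,"z":0,"spin":0,"gripper":1}
  ]
}}

```text
time: 5.3
eef_pos: [0.4588, -0.0406, 0.1373]
tcp_rot: [0.681, 0.733, 0.0, 0.0]
contact_force: [-0.7, 0.6, -1.4]
opening: 0.167
finger_force: 25.6
```

```bash
python3 s.py
```

```text
[458.8 -40.6 137.3] toolY ang 4.21 tilt [ 0. -0. -1.] [-0.7  0.6 -1.4] 0.16703060266135236 5.3
x err to line (mm): -0.0
```

>>> {"fn": "step_arm", "kwargs": {
  "commands": [
    {"x":0,"y":0,"z":3,"spin":0,"gripper":1},
    {"x":0,"y":0,"z":3,"spin":0,"gripper":1},
    {"x":0,"y":0,"z":3,"spin":0,"gripper":1},
    {"x":0,"y":0,"z":3,"spin":0,"gripper":1},
    {"x":0,"y":0,"z":2,"spin":0,"gripper":1},
    {"x":0,"y":0,"z":2,"spin":0,"gripper":1},
    {"x":0,"y":0,"z":2,"spin":0,"gripper":1},
    {"x":0,"y":0,"z":1,"spin":0,"gripper":1},
    {"x":0,"y":0,"z":0,"spin":0,"gripper":1},
    {"x":0,"y":0,"z":0,"spin":0,"gripper":1}
  ]
}}

```text
time: 6.3
eef_pos: [0.4588, -0.0406, 0.1184]
tcp_rot: [0.681, 0.733, 0.0, 0.0]
contact_force: [0.3, -1.1, -1.0]
opening: 0.158
finger_force: 25.6
```

>>> {"fn": "step_arm", "kwargs": {
  "commands": [
    {"x":0,"y":0,"z":1,"spin":0,"gripper":1},
    {"x":0,"y":0,"z":1,"spin":0,"gripper":1},
    {"x":0,"y":0,"z":0.5,"spin":0,"gripper":1},
    {"x":0,"y":0,"z":0.5,"spin":0,"gripper":1},
    {"x":0,"y":0,"z":0.5,"spin":0,"gripper":1},
    {"x":0,"y":0,"z":0.3,"spin":0,"gripper":1},
    {"x":0,"y":0,"z":0,"spin":0,"gripper":1},
    {"x":0,"y":0,"z":0,"spin":0,"gripper":1},
    {"x":0,"y":0,"z":0,"spin":0,"gripper":1},
    {"x":0,"y":0,"z":0,"spin":0,"gripper":1}
  ]
}}

```text
time: 7.3
eef_pos: [0.4588, -0.0406, 0.1146]
tcp_rot: [0.681, 0.733, 0.0, 0.0]
contact_force: [-0.1, 0.3, -0.8]
opening: 0.155
finger_force: 25.6
```

>>> {"fn": "step_arm", "kwargs": {
  "commands": [
    {"x":0,"y":0,"z":0.3,"spin":0,"gripper":1},
    {"x":0,"y":0,"z":0.3,"spin":0,"gripper":1},
    {"x":0,"y":0,"z":0.3,"spin":0,"gripper":1},
    {"x":0,"y":0,"z":0.3,"spin":0,"gripper":1},
    {"x":0,"y":0,"z":0,"spin":0,"gripper":1},
    {"x":0,"y":0,"z":0,"spin":0,"gripper":1},
    {"x":0,"y":0,"z":0,"spin":0,"gripper":1},
    {"x":0,"y":0,"z":0,"spin":0,"gripper":1},
    {"x":0,"y":0,"z":0,"spin":0,"gripper":1},
    {"x":0,"y":0,"z":0,"spin":0,"gripper":1}
  ]
}}

```text
time: 8.3
eef_pos: [0.4589, -0.0407, 0.1134]
tcp_rot: [0.681, 0.733, -0.0, 0.0]
contact_force: [-0.3, -1.3, -0.2]
opening: 0.16
finger_force: 25.7
```

>>> {"fn": "step_arm", "kwargs": {
  "commands": [
    {"x":0,"y":0,"z":0.3,"spin":0,"gripper":1},
    {"x":0,"y":0,"z":0.3,"spin":0,"gripper":1},
    {"x":0,"y":0,"z":0.3,"spin":0,"gripper":1},
    {"x":0,"y":0,"z":0.3,"spin":0,"gripper":1},
    {"x":0,"y":0,"z":0,"spin":0,"gripper":1},
    {"x":0,"y":0,"z":0,"spin":0,"gripper":1},
    {"x":0,"y":0,"z":0,"spin":0,"gripper":1},
    {"x":0,"y":0,"z":0,"spin":0,"gripper":1},
    {"x":0,"y":0,"z":0,"spin":0,"gripper":1},
    {"x":0,"y":0,"z":0,"spin":0,"gripper":1}
  ]
}}

```text
time: 9.3
eef_pos: [0.4589, -0.0406, 0.1122]
tcp_rot: [0.681, 0.733, 0.0, 0.0]
contact_force: [-0.0, -4.5, 0.8]
opening: 0.157
finger_force: 25.8
```

```bash
python3 s.py;  python3 - <<'E'
from h import *
c=cam('scene'); u,v=proj(c,[.458,-.04,.09])[0].astype(int); print(u,v)
save('g3.png',cv2.resize(c['color'][v-50:v+50,u-65:u+65],None,fx=6,fy=6,interpolation=2))
E
```

```text
[458.9 -40.6 112.2] toolY ang 4.21 tilt [ 4.e-04 -2.e-04 -1.e+00] [-0.  -4.5  0.8] 0.15684592536531733 9.3
x err to line (mm): -0.14
350 232
```

View pics/g3.png

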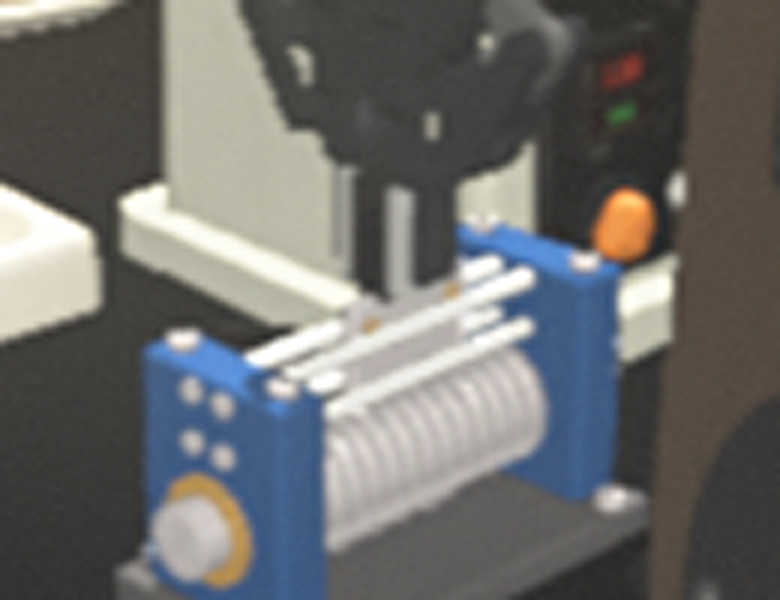

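>>> {"fn": "step_arm", "kwargs": {
  "commands": [
    {"x":-0.4,"y":0,"z":0,"spin":0,"gripper":1},
    {"x":0,"y":0,"z":0.3,"spin":0,"gripper":1},
    {"x":0,"y":0,"z":0.3,"spin":0,"gripper":1},
    {"x":0,"y":0,"z":0,"spin":0,"gripper":1},
    {"x":0,"y":0,"z":0,"spin":0,"gripper":1},
    {"x":0,"y":0,"z":0,"spin":0,"gripper":1},
    {"x":0,"y":0,"z":0,"spin":0,"gripper":1},
    {"x":0,"y":0,"z":0,"spin":0,"gripper":1},
    {"x":0,"y":0,"z":0,"spin":0,"gripper":1},
    {"x":0,"y":0,"z":0,"spin":0,"gripper":1}
  ]
}}

```text
time: 10.35
eef_pos: [0.4586, -0.0409, 0.1114]
tcp_rot: [0.681, 0.733, -0.0, -0.0]
contact_force: [0.1, -1.6, -1.2]
opening: 0.158
finger_force: 25.6
```

>>> {"fn": "step_arm", "kwargs": {
  "commands": [
    {"x":0,"y":0,"z":0.3,"spin":0,"gripper":1},
    {"x":0,"y":0,"z":0,"spin":0,"gripper":1},
    {"x":0,"y":0,"z":0.3,"spin":0,"gripper":1},
    {"x":0,"y":0,"z":0,"spin":0,"gripper":1},
    {"x":0,"y":0,"z":0.2,"spin":0,"gripper":1},
    {"x":0,"y":0,"z":0,"spin":0,"gripper":1},
    {"x":0,"y":0,"z":0,"spin":0,"gripper":1},
    {"x":0,"y":0,"z":0,"spin":0,"gripper":1},
    {"x":0,"y":0,"z":0,"spin":0,"gripper":1},
    {"x":0,"y":0,"z":0,"spin":0,"gripper":1}
  ]
}}

```text
time: 11.35
eef_pos: [0.4589, -0.041, 0.1108]
tcp_rot: [0.681, 0.733, 0.0, 0.0]
contact_force: [0.2, -3.5, -0.4]
opening: 0.157
finger_force: 25.8
```

>>> {"fn": "step_arm", "kwargs": {
  "commands": [
    {"x":-0.4,"y":0,"z":0,"spin":0,"gripper":1},
    {"x":0,"y":0,"z":0.3,"spin":0,"gripper":1},
    {"x":0,"y":0,"z":0,"spin":0,"gripper":1},
    {"x":0,"y":0,"z":0.3,"spin":0,"gripper":1},
    {"x":0,"y":0,"z":0,"spin":0,"gripper":1},
    {"x":0,"y":0,"z":0,"spin":0,"gripper":1},
    {"x":0,"y":0,"z":0,"spin":0,"gripper":1},
    {"x":0,"y":0,"z":0,"spin":0,"gripper":1},
    {"x":0,"y":0,"z":0,"spin":0,"gripper":1},
    {"x":0,"y":0,"z":0,"spin":0,"gripper":1}
  ]
}}

```text
time: 12.35
eef_pos: [0.4588, -0.0413, 0.1102]
tcp_rot: [0.681, 0.733, 0.0, -0.0]
contact_force: [-1.4, -1.7, 3.2]
opening: 0.158
finger_force: 26.1
```

```bash
python3 s.py
```

```text
[458.8 -41.3 110.2] toolY ang 4.21 tilt [-0.e+00  1.e-04 -1.e+00] [-1.4 -1.7  3.2] 0.1575015766727627 12.35
x err to line (mm): -0.0
```

>>> {"fn": "step_arm", "kwargs": {
  "commands": [
    {"x":0.4,"y":0,"z":0,"spin":0,"gripper":1},
    {"x":0.4,"y":0,"z":0,"spin":0,"gripper":1},
    {"x":0.4,"y":0,"z":0,"spin":0,"gripper":1},
    {"x":0,"y":0,"z":0,"spin":0,"gripper":1},
    {"x":0,"y":0,"z":0,"spin":0,"gripper":1},
    {"x":0,"y":0,"z":0,"spin":0,"gripper":1},
    {"x":0,"y":0,"z":0,"spin":0,"gripper":1},
    {"x":0,"y":0,"z":0,"spin":0,"gripper":1},
    {"x":0,"y":0,"z":0,"spin":0,"gripper":1},
    {"x":0,"y":0,"z":0,"spin":0,"gripper":1}
  ]
}}

```text
time: 13.35
eef_pos: [0.4589, -0.0403, 0.1103]
tcp_rot: [0.681, 0.733, 0.0, 0.0]
contact_force: [-2.2, -5.4, 3.7]
opening: 0.161
finger_force: 26.3
```

>>> {"fn": "step_arm", "kwargs": {
  "commands": [
    {"x":0.4,"y":0,"z":0,"spin":0,"gripper":1},
    {"x":0.4,"y":0,"z":0,"spin":0,"gripper":1},
    {"x":0,"y":0,"z":0,"spin":0,"gripper":1},
    {"x":0,"y":0,"z":0,"spin":0,"gripper":1},
    {"x":0,"y":0,"z":0,"spin":0,"gripper":1},
    {"x":0,"y":0,"z":0,"spin":0,"gripper":1},
    {"x":0,"y":0,"z":0,"spin":0,"gripper":1},
    {"x":0,"y":0,"z":0,"spin":0,"gripper":1},
    {"x":0,"y":0,"z":0,"spin":0,"gripper":1},
    {"x":0,"y":0,"z":0,"spin":0,"gripper":1}
  ]
}}

```text
time: 14.35
eef_pos: [0.4589, -0.0394, 0.1104]
tcp_rot: [0.681, 0.733, 0.0, 0.0]
contact_force: [-0.7, -4.1, 4.4]
opening: 0.16
finger_force: 26.5
```

>>> {"fn": "step_arm", "kwargs": {
  "commands": [
    {"x":0.6,"y":0,"z":0,"spin":0,"gripper":1},
    {"x":0.6,"y":0,"z":0,"spin":0,"gripper":1},
    {"x":0.6,"y":0,"z":0,"spin":0,"gripper":1},
    {"x":0.6,"y":0,"z":0,"spin":0,"gripper":1},
    {"x":0.6,"y":0,"z":0,"spin":0,"gripper":1},
    {"x":0,"y":0,"z":0,"spin":0,"gripper":1},
    {"x":0,"y":0,"z":0,"spin":0,"gripper":1},
    {"x":0,"y":0,"z":0,"spin":0,"gripper":1},
    {"x":0,"y":0,"z":0,"spin":0,"gripper":1},
    {"x":0,"y":0,"z":0,"spin":0,"gripper":1}
  ],
  "force": 20
}}

```text
time: 15.35
eef_pos: [0.4588, -0.0364, 0.1106]
tcp_rot: [0.681, 0.733, 0.0, 0.0]
contact_force: [-0.5, -5.3, 5.8]
opening: 0.158
finger_force: 26.7
```

```bash
cat > scr.py <<'E'
from h import *
c=cam('scene'); im=c['color']; hsv=cv2.cvtColor(im,cv2.COLOR_RGB2HSV).astype(int)
g=(hsv[...,0]>8)&(hsv[...,0]<28)&(hsv[...,1]>75)&(hsv[...,2]>90)
n,l,s,ce=cv2.connectedComponentsWithStats(g.astype(np.uint8))
def hit(uv,p0,nrm):
    d=rays(c,[uv])[0]; return c['eye']+d*((p0-c['eye'])@nrm/(d@nrm))
for i in range(1,n):
    u,v=ce[i]
    if s[i,4]>60 or s[i,4]<2: continue
    w=g*(l==i)*(hsv[...,1]-60); yy,xx=np.nonzero(w>0); ww=w[w>0]; uv=[(xx*ww).sum()/ww.sum(),(yy*ww).sum()/ww.sum()]
    if 325<u<380 and 200<v<260:
        a=np.radians(4.2); nr=np.array([np.cos(a),np.sin(a),0]); p0=np.array([.4558,0,0])-.003*nr
        print('nest',s[i,4],np.round(uv,2),hit(uv,p0,nr).round(4))
    elif 150<u<240 and 285<v<370:
        for xl in(.400,.4496,.499):
            q=hit(uv,np.array([xl+.0005-.003,.2757,0]),np.array([1,.009,0]))
            if .035<q[2]<.047: print('rack',xl,s[i,4],np.round(uv,2),q.round(4))
E
python3 s.py; python3 scr.py
```

```text
[458.8 -36.4 110.6] toolY ang 4.21 tilt [ 7.e-04 -1.e-04 -1.e+00] [-0.5 -5.3  5.8] 0.15804036001375474 15.35
x err to line (mm): -0.33
nest 3 [359.18 230.3 ] [ 0.4573 -0.0617  0.0884]
rack 0.499 7 [192.01 305.4 ] [0.4967 0.259  0.0367]
rack 0.499 8 [169.87 313.82] [0.4963 0.2949 0.0367]
rack 0.4 8 [219.95 335.89] [0.3977 0.2587 0.0361]
rack 0.4 8 [196.14 346.14] [0.3973 0.2947 0.0364]
```

```bash
cat > ncc.py <<'E'
from h import *
c=cam('scene'); U,V=350,232
old=cv2.resize(cv2.cvtColor(cv2.imread('pics/g3.png'),cv2.COLOR_BGR2RGB),(130,100),interpolation=cv2.INTER_AREA)
now=c['color'][V-50:V+50,U-65:U+65]; save('g4s.png',cv2.resize(np.vstack([old[30:75,35:100],now[30:75,35:100]]),None,fx=6,fy=6,interpolation=2))
for n,a in(('old',old),('now',now)):
    h=a.astype(int); ye=h[...,0]-h[...,2]; ye[:,95:]=0
    ye=ye*(np.arange(100)[:,None]<60)*(np.arange(100)[:,None]>42)*(np.arange(130)>45)*(np.arange(130)<90)
    n_,l,s,ce=cv2.connectedComponentsWithStats((ye>30).astype(np.uint8))
    for i in range(1,n_):
        w=ye*(l==i); yy,xx=np.nonzero(w); ww=w[w>0]; print(n,s[i,4],((xx*ww).sum()/ww.sum()+U-65).round(2),((yy*ww).sum()/ww.sum()+V-50).round(2),ww.max())
p=np.array([[.4573,-.0407,.087],[.4573-.0736*.005,-.0357,.087],[.4573,-.0407,.0906]]);print('px: 5mm +y, 3.6mm up',proj(c,p)-proj(c,p[:1]))
E
python3 ncc.py
```

```text
old 7 359.72 230.05 69
old 6 346.24 235.8 63
now 8 359.14 230.16 74
now 2 346.0 236.49 39
px: 5mm +y, 3.6mm up [[ 0.          0.        ]
 [-1.9182158   0.79393144]
 [ 0.02062957 -1.77053929]]
```

View pics/g4s.png

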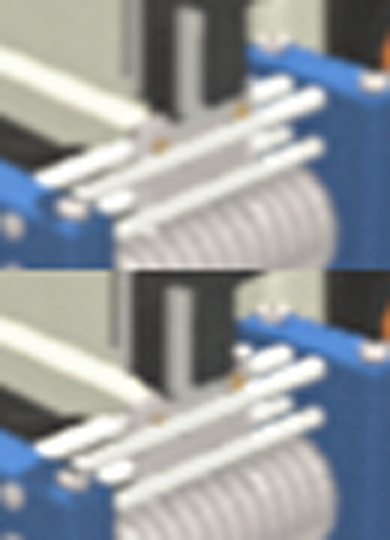

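The hand slid about 4 mm, but the screws at full-image (359,230) moved only about 1.5 mm, so the leaf looks locked in the thread. I'll release it, move aside and measure the grip height from the top camera.

>>> {"fn": "step_arm", "kwargs": {
  "commands": [
    {"x":0,"y":0,"z":0,"spin":0,"gripper":0.4},
    {"x":0,"y":0,"z":0,"spin":0,"gripper":0.2},
    {"x":0,"y":0,"z":0,"spin":0,"gripper":0.2},
    {"x":0,"y":0,"z":-10,"spin":0,"gripper":0.2},
    {"x":0,"y":0,"z":-30,"spin":0,"gripper":0.2},
    {"x":0,"y":0,"z":-30,"spin":0,"gripper":0.2},
    {"x":45,"y":0,"z":0,"spin":0,"gripper":0.2},
    {"x":48,"y":0,"z":0,"spin":0,"gripper":0.2},
    {"x":48,"y":0,"z":0,"spin":0,"gripper":0.2},
    {"x":20,"y":0,"z":0,"spin":0,"gripper":0.2}
  ]
}}

```text
time: 16.45
eef_pos: [0.4458, 0.1274, 0.1809]
tcp_rot: [0.68, 0.733, 0.001, -0.0]
contact_force: [0.1, 0.0, -0.4]
opening: 0.4
finger_force: 0.0
```

```bash
python3 s.py; python3 scr.py; cat > t.py <<'E'
from h import *
zs=[];c=cam('top')
for k in range(6):
    d=cam('top')if k else c; P=cloud(d); zs.append(P)
P=np.median(zs,0); X,Y,Z=P[...,0],P[...,1],P[...,2]
V=c['color'].max(2)
def st(n,m):
    m=cv2.erode(m.astype(np.uint8),np.ones((3,3)))>0
    print(n,m.sum(),'z med',np.median(Z[m]).round(4),'std',Z[m].std().round(4),'xy',P[m][:,:2].mean(0).round(4))
line=X-(-.0736*Y+.4558)
st('leaf grip nest',(abs(line)<.011)&(abs(Y+.04)<.035)&(Z>.108))
for xl in(.400,.4496,.499): st('rack %.3f'%xl,(abs(X-xl)<.011)&(abs(Y-.2757)<.02)&(Z>.06)&(Z<.09))
st('block L',(abs(line)<.02)&(Y>.018)&(Y<.034)&(Z>.08)&(Z<.11)); st('block R',(abs(line)<.02)&(Y<-.094)&(Y>-.11)&(Z>.08)&(Z<.11))
st('bench',(abs(X-.36)<.02)&(abs(Y+.04)<.05)&(abs(Z)<.02))
E
python3 t.py
```

```text
[445.8 127.4 180.9] toolY ang 4.36 tilt [ 4.0e-04  1.6e-03 -1.0e+00] [ 0.1  0.  -0.4] 0.40011081613998084 16.45
x err to line (mm): 0.59
rack 0.499 7 [192.01 305.41] [0.4967 0.259  0.0366]
rack 0.499 8 [169.86 313.82] [0.4963 0.2949 0.0367]
rack 0.4 8 [219.96 335.88] [0.3977 0.2587 0.0361]
rack 0.4 9 [196.2  346.12] [0.3973 0.2946 0.0364]
leaf grip nest 61 z med 0.1224 std 0.0011 xy [ 0.4575 -0.0465]
rack 0.400 24 z med 0.0725 std 0.001 xy [0.4004 0.2838]
rack 0.450 0 z med nan std nan xy [nan nan]
rack 0.499 30 z med 0.072 std 0.001 xy [0.4997 0.2832]
block L 79 z med 0.0926 std 0.0012 xy [0.4543 0.0266]
block R 79 z med 0.0926 std 0.0011 xy [ 0.4629 -0.1016]
bench 620 z med 0.0006 std 0.0013 xy [ 0.3595 -0.0409]
  return _methods._mean(a, axis=axis, dtype=dtype,
  ret = ret.dtype.type(ret / rcount)
  ret = _var(a, axis=axis, dtype=dtype, out=out, ddof=ddof,
  arrmean = um.true_divide(arrmean, div, out=arrmean,
  ret = ret.dtype.type(ret / rcount)
t.py:9: RuntimeWarning: Mean of empty slice.
  print(n,m.sum(),'z med',np.median(Z[m]).round(4),'std',Z[m].std().round(4),'xy',P[m][:,:2].mean(0).round(4))
  ret = um.true_divide(
```

The grip top reads 122.4 mm, and the known surfaces read 0.6 mm high. Fully meshed would be 122.0 and standing on the crests 125.6, so the leaf is seated. One check for level, with a picture.

```bash
python3 - <<'E'
from h import *
P=np.median([cloud(cam('top')) for _ in range(6)],0); X,Y,Z=P[...,0],P[...,1],P[...,2]
m=(abs(X+.0736*Y-.4558)<.011)&(abs(Y+.04)<.035)&(Z>.115); m=cv2.erode(m.astype(np.uint8),np.ones((3,3)))>0
print(m.sum(),'z =',np.polyfit(Y[m],Z[m],1),Y[m].min(),Y[m].max())
c=cam('scene'); save('g5.png',cv2.resize(c['color'][180:290,280:480],None,fx=4,fy=4,interpolation=2)); print(get_state()['time'])
E
```

```text
55 z = [0.00547926 0.12278433] -0.05839113420223878 -0.03455837273695108
17.15
```

View pics/g5.png

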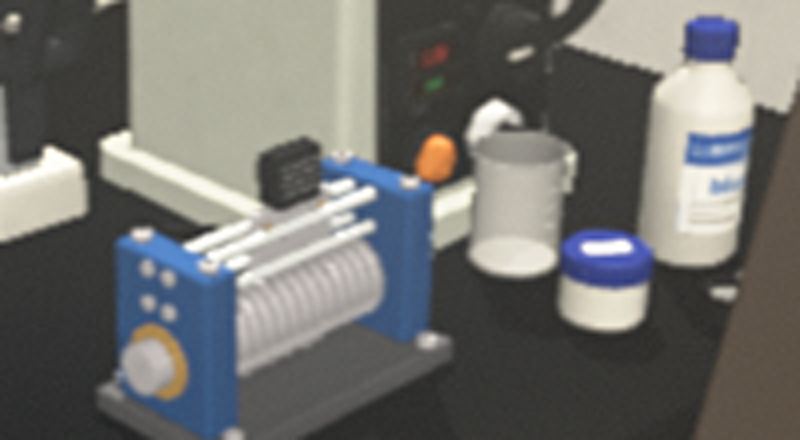

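The leaf stands level (slope 0.3°) and seated between the rods, with its grip at crop (290,170). The beaker, jar and bottle are untouched, and the gripper is clear, so I'm handing in.

```bash
python3 -c "
from plant import *
print(sign_off())"
```

```text
the job is handed in; nothing more can be done
None
```

I tried the middle rack leaf first and it seated fully in the nearest nest's thread (grip top 122 mm above the bench, level, and it resisted sliding); it stands between the guide rods with the other two leaves in the rack and the bottle, beaker and jar untouched, and the job was handed in at about 17 s.

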